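Four clicks on the snap press

ROBOT

A 6-joint arm with a two-finger parallel gripper is mounted at the origin on the work surface. World frame = base frame: x ahead of the robot, y to its left, z up, the work surface at z = 0. Lengths are in m, angles in rad, forces in N, time in s.
With the tool pointing down it reaches from about 0.3 to 0.95 m from the base axis. Payload 3.1 kg.
Tool frame: the origin (TCP) lies at the very end of the fingers, on their centre line; the grasp point (between the pads) lies 19 mm behind it; x points along the fingers, y is the direction in which the jaws open and shut, and the axes are right-handed (so a half turn about x gives the same grasp; the last joint's range is limited). The gripper opens to 85 mm and grips with 20 to 120 N. Pads are 22 mm wide; open, the fingers measure 114 mm over their backs; the gripper's body (76 mm by 85 mm) begins 54 mm behind the grasp point. The pads swing forward as they close: fully open they stand 13 mm farther back than shut.
Start: joints at [-1.326, 0.308, 1.634, -0, 1.2, -0.07], TCP at [0.193, -0.594, 0.231] pointing down, gripper open.
Joint ranges: [-3.06, 3.06], [-0.79, 1.96], [0.05, 2.63], [-1.19, 4.34], [0.05, 2.64], [-2.94, 2.94]. Speed limits (rad/s): [2.79, 2.79, 3.14, 3.14, 3.14, 3.14].

INTERFACE

Orientations are given as [roll, pitch, yaw] about the fixed x, y, z axes, in that order (R = Rz(yaw) Ry(pitch) Rx(roll)).
In Python, from bench import robot gives the robot as it stands.
- The arm moves only by the tool drive_tool, never from a script. Its argument "rows" is a list of rows, each a list of 3 entries, a list of its own where there are three numbers: the opening, from 0 (shut) to 1 (fully open), then the shift along the world's x, y, z as a fraction of full scale, then the turn, a rotation vector about the world's x, y, z as a fraction of full scale. In form: [[grip, [x, y, z], [ax, ay, az]], ...]. A call has 1 to 10 rows; each row shifts and turns the commanded pose from where the row before left it; what a row does not reach is not made up. Full scale, the value 1, is 200 mm for a shift and 10 degrees for a turn. A row lasts 1/8 s, in which the tool goes at most 62.5 mm and 10.7 degrees, less where a joint would pass 70% of its speed; a pose out of reach is approached as far as the arm can. A call with a number of a shift or a turn outside -1 to 1 is refused whole. A call with a gripper value outside its range is refused whole. The fingers move at their own pace and stop on an object; the grip force is fixed at half the most. Time passes only in rows, so rows that do not move let the fingers close. It gives the time, the measured TCP pose, the force and the opening at its end, in the units of the state.
- robot.observe(): the state, without advancing time (a new reading comes with each control period).
- robot.get_image(name): name is "scene" or "top" or "wrist"; returns a dict with "color" (480x640x3 uint8, red, green, blue), "intrinsics" (3x3 intrinsics, pixels), "rvec" (rotation vector, rad) and "tvec" (3), from world to camera coordinates, as OpenCV has them. Camera axes: x right, y down, z forward; pixel columns grow to the right and rows downward; lengths in m; the calibration is good to about 2 mm. The wrist camera is an equidistant fisheye: a pixel r from the principal point sees the ray r / f radians off the axis. A picture is of the moment at which its call begins. There is no depth.
- robot.finish_job(): hands the job in, once; it reports no verdict.
The state is a dict: "clock": time; "joint_positions": joint angles; "joint_vel": joint speeds; "joint_efforts": joint torques, N m; "eef_pos": TCP position; "tcp_rot": TCP orientation; "wrist_force": force on the tool from outside, world axes, zero at the start; "moment": the same for the moment, N m; "grip_width": finger opening in m.
Only numpy, scipy, OpenCV 4.12 (cv2) and the standard library are available. Lean on these libraries where they do the work, as an engineer would, in place of code of your own. Each camera call takes 0.05 s, during which the arm holds its last target. There are 200 camera calls.

TASK

Ready the snap press by pressing the green key and then the yellow key on its keypad, one at a time and each fully down, never the red one. Then swing the press's orange-handled lever clockwise (seen from above) four clicks from its rest, never slipping on into the fifth, so that the ram sits on the snap. The lever springs back if let go, so finish with the fingers still holding it steady at the fourth click, with the keys up and everything else on the table left where it is.

Things in the scene. Friction and masses are not known exactly. Their poses are not given: they have to be found in the camera images.
- press: blue cast snap press fixed to the table, C frame 130 x 160 mm at the foot, 200 mm tall to the lever. Origin on the table right below the lever's upright pivot axis; z up; the handle is on its -x side, the column of the C on its +y side. Its place and turn vary, and it may stand on either side of the keypad.
- lever_handle (a point): middle of the lever's handle, an upright orange round grip 22 mm across, 70 mm tall; this point is 250 mm above the table, 32 mm over the lever's arm. It swings level, 130 mm from the pivot axis. At rest its direction from the pivot is the press's -x turned 0.5 rad anticlockwise seen from above (towards its -y); after four clicks, 0.5 rad to the other side of -x.
- lever (a joint): turn of the lever from rest, rad; grows clockwise seen from above; 0 at rest, stop at 1.5. Notches every 0.25 rad (32 mm of handle travel), the fourth at 1.0. Push needed at the handle: about 4 N in a notch, 6 to 7 N a quarter of the way to the next, 2 N three quarters of the way (a firm grip that the handle turns in adds 2 N). It never locks: let go, it springs back to 0.
- ram (a joint): how far the steel ram under the press head has come down, m; geared to the lever, 0.004 a click, 0.016 at the fourth, when its lower end meets the brass snap that lies on the anvil
- keypad: white keypad box fixed to the table, 85 mm (x) by 200 mm (y), 30 mm tall, origin under its centre. Three round keys 60 mm apart along its y axis, in an order that varies.
- green_key_top (a point): centre of the top face of the green key, 28 mm across, in a black collar 44 mm across; the top is 52 mm above the table and 10 mm above the collar; it is pushed straight down
- green_key (a joint): how far the green key is down, m: 0 up, 0.006 fully down (spring, 1.5 N to start, 5 N fully down; counts as pressed beyond 0.0045)
- yellow_key_top (a point): centre of the top face of the yellow key, 28 mm across, in a black collar 44 mm across; the top is 52 mm above the table and 10 mm above the collar; it is pushed straight down
- yellow_key (a joint): how far the yellow key is down, m: 0 up, 0.006 fully down (spring, 1.5 N to start, 5 N fully down; counts as pressed beyond 0.0045)
- red_key_top (a point): centre of the top face of the red key, 28 mm across, in a black collar 44 mm across; the top is 52 mm above the table and 10 mm above the collar; it is pushed straight down
- red_key (a joint): how far the red key is down, m: 0 up, 0.006 fully down (spring, 1.5 N to start, 5 N fully down; counts as pressed beyond 0.0045)
- spool_red: small thread spool, 32 mm across, 44 mm tall, red thread, loose, origin under its centre; not needed for the job
- spool_blue: small thread spool, 32 mm across, 44 mm tall, blue thread, loose, origin under its centre; not needed for the job
- pincushion: round pink pincushion, 64 mm across, 41 mm tall, loose, origin under its centre; not needed for the job
- template: flat amber acrylic template, 90 x 140 x 5 mm, loose, origin under its centre; not needed for the job
- chalk_pencil: white chalk pencil lying flat, about 148 mm long, 9 mm thick, loose, origin under its centre; not needed for the job
- snap_dish: small white bowl, 84 mm across, 28 mm tall, loose, origin under its centre; not needed for the job
- wood_bowl: wooden bowl, 120 mm across, 50 mm tall, loose, origin under its centre; not needed for the job

How it is judged:
On the way, in this order (a step that is already met when the one before it is completed fails the run):
1. the green key is pressed, the others up (value of joint green_key above 0.0045 m and value of joint each of yellow_key, red_key below 0.0015 m), for 0.05 s.
2. the yellow key is pressed, the others up (value of joint yellow_key above 0.0045 m and value of joint each of green_key, red_key below 0.0015 m), for 0.05 s.
3. the fingers hold the lever at the fourth click, all keys up (value of joint lever between 0.89 and 1.11 rad and contact force between the fingers and lever above 0.5 N and value of joint each of green_key, yellow_key, red_key below 0.0015 m), for 0.3 s.
At the end, for the whole second after the job is handed in: the lever stands steady at the fourth click (0.89 to 1.11 rad), slower than 0.15 rad/s, the fingers pressing on it with more than 0.5 N, all three keys up (less than 1.5 mm down) (all of step 3 and velocity of joint lever between -0.15 and 0.15 rad/s); the arm keeps its last pose, push and grip.
It fails at once if the red key is pressed (more than 3 mm down) (value of joint red_key above 0.003 m).
It fails at once if the green and yellow keys are down together (value of joint each of green_key, yellow_key above 0.003 m).
It fails at once if the lever slips on into the fifth click (beyond 1.16 rad) (value of joint lever above 1.16 rad).
It fails at once if a key is pressed while the lever is off its rest (value of joint lever above 0.15 rad and value of joint any of green_key, yellow_key above 0.003 m).
It fails at once if another thing on the table is moved more than 25 mm (distance of any of spool_red, spool_blue, pincushion, template, chalk_pencil, snap_dish, wood_bowl from where it was at the start of the episode above 0.025 m).
It also fails if it takes over 72 s, if anything falls off the work surface, if the arm or the gripper's body presses on something with over 40 N, if the wrist force passes 120 N, or if a joint passes its speed limit or range.

## Working session

There is one attempt and no reset: what is moved stays moved. The work goes in short steps, Python scripts to look and compute and a tool call to move; the robot and the scene stay as the last step left them, time stands still between calls to the robot, and variables do not carry over. Pictures are saved under pics/ and viewed, about 8 in all and at most 12, crops included, and the job is handed in when it is done.

Besides the shell and the picture viewer there is one more tool, called after "Request:" by a JSON object that holds its "op" and its "data". drive_tool: Moves the arm, as the interface text tells. Its arguments: {"type":"object","properties":{"rows":{"type":"array","items":{"type":"array"}}},"required":["rows"]}

```bash
mkdir -p pics
cat > h.py <<'E'
import numpy as np, cv2
from bench import robot
def cast(im,uv,z):
    R,_=cv2.Rodrigues(np.array(im['rvec'],float)); t=np.array(im['tvec'],float).ravel()
    K=np.array(im['intrinsics'],float)
    d=R.T@np.linalg.inv(K)@np.array([uv[0],uv[1],1.]); c=-R.T@t
    return c+d*(z-c[2])/d[2]
def proj(im,p):
    return cv2.projectPoints(np.array([p],float),np.array(im['rvec'],float),np.array(im['tvec'],float),np.array(im['intrinsics'],float),None)[0].ravel()
def save(im,n): cv2.imwrite('pics/'+n,im['color'][:,:,::-1])
E
python3 - <<'E'
from h import *
for n in ('scene','top'):
    im=robot.get_image(n); save(im,n+'0.png'); np.save(n+'0.npy',im,allow_pickle=True)
    R,_=cv2.Rodrigues(np.array(im['rvec'],float)); print(n,-R.T@np.array(im['tvec']).ravel())
    hsv=cv2.cvtColor(im['color'],cv2.COLOR_RGB2HSV)
    for nm,lo,hi in (('red',0,5),('orange',6,18),('yellow',22,34),('green',40,85)):
        m=cv2.inRange(hsv,(lo,120,70),(hi,255,255))
        k,l,s,c=cv2.connectedComponentsWithStats(m)
        for i in range(1,k):
            if s[i,4]>40: print(nm,s[i],c[i].round(1),cast(im,c[i],.052).round(3),cast(im,c[i],.25).round(3))
print(robot.observe())
E
```

```text
scene [ 1.08518308 -0.17331926  0.95524075]
red [266 301  16  17 221] [273.8 309.3] [ 0.597 -0.106  0.052] [ 0.704 -0.121  0.25 ]
orange [   0    0   71   79 3853] [26.4 39.8] [-0.286 -0.448  0.052] [ 0.014 -0.388  0.25 ]
orange [ 552    0   76   35 1344] [587.5  11.9] [0.084 0.834 0.052] [0.303 0.613 0.25 ]
orange [395 132  17  39 508] [402.9 150.8] [0.344 0.239 0.052] [0.506 0.149 0.25 ]
orange [ 460  318   75   68 3886] [496.5 350.9] [0.789 0.206 0.052] [0.854 0.123 0.25 ]
orange [ 573  341   67   79 2337] [609.3 380.6] [0.892 0.345 0.052] [0.934 0.231 0.25 ]
orange [560 367  26  42 129] [571.  386.3] [0.88  0.285 0.052] [0.925 0.184 0.25 ]
orange [ 206  427  168   53 3263] [305.9 460.7] [ 0.848 -0.133  0.052] [ 0.9   -0.142  0.25 ]
orange [324 467  20  12 138] [333.6 473.2] [ 0.877 -0.101  0.052] [ 0.923 -0.117  0.25 ]
yellow [329 167  66  17  86] [359.  172.6] [0.367 0.136 0.052] [0.524 0.068 0.25 ]
yellow [ 587  317   53   51 1116] [620.2 342.5] [0.843 0.398 0.052] [0.896 0.273 0.25 ]
yellow [201 337  18  18 264] [209.7 345.5] [ 0.625 -0.222  0.052] [ 0.726 -0.211  0.25 ]
green
[... 9392 characters left out ...]
6 0.25 ]
{'clock': 0.1, 'joint_positions': array([-1.32571311e+00,  3.08924220e-01,  1.63507101e+00, -2.05899481e-05,
        1.19970509e+00, -6.96789324e-02]), 'joint_vel': array([-3.43535307e-03, -1.92056962e-03, -2.95593809e-03, -3.90443792e-04,
        3.08012373e-03, -5.91476138e-05]), 'joint_efforts': array([-1.50850342e-04, -4.16407907e+01, -2.77644682e+01, -1.15108960e-04,
        4.03158672e-03, -1.94489161e-06]), 'eef_pos': array([ 0.19329141, -0.59356721,  0.2301524 ]), 'tcp_rot': array([-1.63137888,  1.56868857,  1.82498341]), 'wrist_force': array([-0.47388734, -0.42866291,  0.0847297 ]), 'moment': array([-0.03104493,  0.00968679, -0.01491073]), 'grip_width': 0.08520640472758577}
```

View pics/scene0.png

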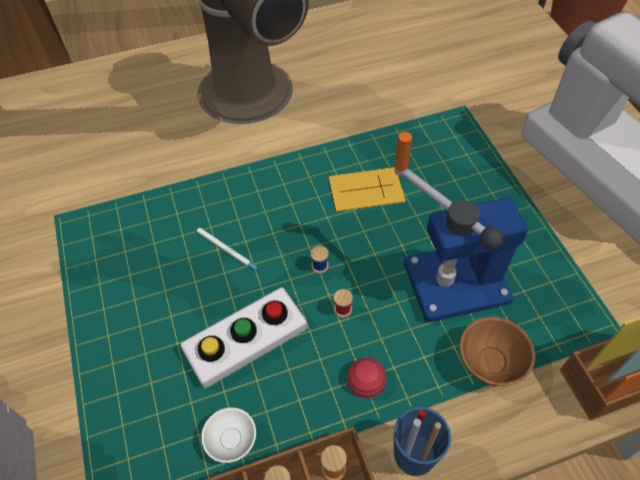

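View pics/top0.png

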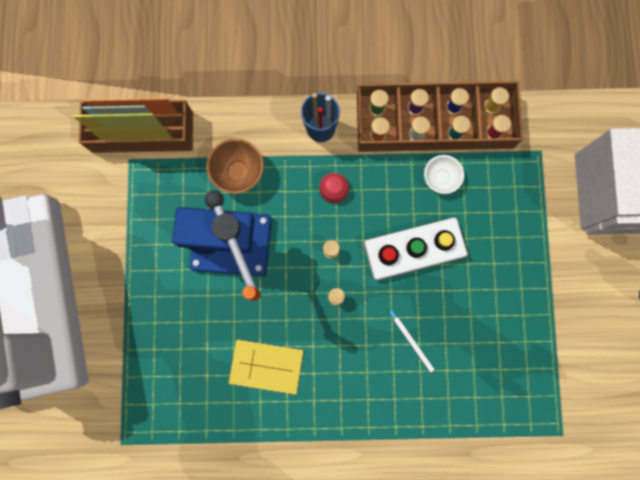

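Both views show the keypad with yellow, green and red keys at top-view pixels (445,239), (417,246) and (389,254). The press is to its left with the hub near (225,226), and the orange handle is at (251,293). The key positions agree to 4 mm across views, with 60 mm spacing.

Run:
```python
from h import *
from scipy.spatial.transform import Rotation as Ro
o=robot.observe(); R=Ro.from_euler('xyz',o['tcp_rot']).as_matrix(); print(R.round(3))
S=np.load('scene0.npy',allow_pickle=True).item();T=np.load('top0.npy',allow_pickle=True).item()
g=cv2.cvtColor(T['color'],cv2.COLOR_RGB2HSV)
h=cast(S,(402.9,150.8),.25); print('handle',h, 'top proj z.285,.25',proj(T,[h[0],h[1],.285]),proj(T,h))
for n,im,box in (('T',T,(205,205,245,250)),('S',S,(440,195,485,240))):
    x0,y0,x1,y1=box; hs=cv2.cvtColor(im['color'],cv2.COLOR_RGB2HSV)[y0:y1,x0:x1]
    m=cv2.inRange(hs,(0,0,0),(180,110,95)); k,l,s,c=cv2.connectedComponentsWithStats(m)
    i=1+np.argmax(s[1:,4]); uv=c[i]+[x0,y0]; print(n,s[i],uv)
    for z in (.2,.22,.24): p=cast(im,uv,z); print(z,p.round(4),np.hypot(*(p-h)[:2]).round(4),np.degrees(np.arctan2(*(h-p)[1::-1])).round(1))
```

```text
[[-0.001  0.31  -0.951]
 [ 0.002 -0.951 -0.31 ]
 [-1.    -0.002 -0.   ]]
handle [0.50628088 0.1488019  0.25      ] top proj z.285,.25 [248.36245117 292.27466826] [251.28747872 293.54121424]
T [  8   6  27  31 567] [225.81128748 226.72663139]
0.2 [0.629  0.2007 0.2   ] 0.1332 -157.1
0.22 [0.6254 0.1971 0.22  ] 0.1285 -157.9
0.24 [0.6217 0.1935 0.24  ] 0.1238 -158.8
S [  2   5  38  36 937] [461.88473853 216.95410886]
0.2 [0.6225 0.2013 0.2   ] 0.1276 -155.7
0.22 [0.6348 0.1914 0.22  ] 0.1354 -161.7
0.24 [0.647  0.1815 0.24  ] 0.1445 -166.9
```

Request:
{"op": "drive_tool", "data": {"rows": [[0,[0.2,0.22,0],[0,0,0]],[0,[0.2,0.22,0],[0,0,0]],[0,[0.2,0.22,0],[0,0,0]],[0,[0.2,0.22,0],[0,0,0]],[0,[0.2,0.22,0],[0,0,0]],[0,[0.2,0.22,0],[0,0,0]],[0,[0.2,0.22,0],[0,0,0]],[0,[0.2,0.22,0],[0,0,0]],[0,[0.2,0.22,0],[0,0,0]],[0,[0.27,0.17,0],[0,0,0]]]}}

```text
clock: 1.35
eef_pos: [0.6067, -0.1629, 0.2308]
tcp_rot: [-0.468, 1.569, 2.989]
wrist_force: [1.6, -0.5, 0.8]
grip_width: 0.0003
```

Request:
{"op": "drive_tool", "data": {"rows": [[0,[0.0,0,-0.3],[0,0,0]],[0,[0,0,-0.3],[0,0,0]],[0,[0,0,-0.2],[0,0,0]],[0,[0,0,-0.05],[0,0,0]],[0,[0,0,-0.03],[0,0,0]],[0,[0,0,-0.02],[0,0,0]],[0,[0,0,-0.02],[0,0,0]],[0,[0,0,-0.01],[0,0,0]],[0,[0,0,0],[0,0,0]]]}}

```text
clock: 2.48
eef_pos: [0.6082, -0.1657, 0.0469]
tcp_rot: [2.472, 1.567, -0.355]
wrist_force: [1.2, -0.5, 4.4]
grip_width: 0.0001
```

Request:
{"op": "drive_tool", "data": {"rows": [[0,[0,0.01,-0.01],[0,0,0]],[0,[0,0,-0.005],[0,0,0]],[0,[0,0,0],[0,0,0]]]}}

```text
clock: 2.85
eef_pos: [0.6082, -0.1652, 0.0459]
tcp_rot: [1.971, 1.566, -0.855]
wrist_force: [-4.2, -3.9, 15.6]
grip_width: 0.0003
```

Request:
{"op": "drive_tool", "data": {"rows": [[0,[0,0,0],[0,0,0]],[0,[0,0,0.05],[0,0,0]],[0,[0,0,0.2],[0,0,0]],[0,[0.075,-0.28,0],[0,0,0]],[0,[0,0,0],[0,0,0]],[0,[0,0,0],[0,0,0]]]}}

```text
clock: 3.6
eef_pos: [0.6198, -0.2182, 0.0908]
tcp_rot: [-0.876, 1.567, 2.579]
wrist_force: [-0.7, 0.4, -0.8]
grip_width: 0.0002
```

Request:
{"op": "drive_tool", "data": {"rows": [[0,[0.015,-0.01,-0.12],[0,0,0]],[0,[0,0,-0.05],[0,0,0]],[0,[0,0,-0.03],[0,0,0]],[0,[0,0,-0.02],[0,0,0]],[0,[0,0,-0.01],[0,0,0]],[0,[0,0,0],[0,0,0]],[0,[0,0,0],[0,0,0]]]}}

```text
clock: 4.47
eef_pos: [0.6248, -0.2211, 0.047]
tcp_rot: [2.599, 1.57, -0.228]
wrist_force: [-2.3, 2.1, 3.6]
grip_width: -0.0001
```

Request:
{"op": "drive_tool", "data": {"rows": [[0,[0,0,-0.01],[0,0,0]],[0,[0,0,-0.01],[0,0,0]],[0,[0,0,0],[0,0,0]],[0,[0,0,0],[0,0,0]]]}}

```text
clock: 4.97
eef_pos: [0.6251, -0.2213, 0.0459]
tcp_rot: [2.463, 1.57, -0.363]
wrist_force: [-6.9, 3.9, 18.4]
grip_width: -0.0002
```

Request:
{"op": "drive_tool", "data": {"rows": [[0,[0,0,0.1],[0,0,0]],[0,[0,0,0.3],[0,0,0]],[0,[0,0,0.3],[0,0,0]],[0,[0,0,0.3],[0,0,0]],[0,[0,0,0.3],[0,0,0]],[0,[0,0,0.3],[0,0,0]],[1,[-0.08,0.25,0],[0,0,-0.8]],[1,[-0.08,0.25,0],[0,0,-0.8]],[1,[-0.08,0.25,0],[0,0,-0.8]],[1,[-0.08,0.25,0],[0,0,0]]]}}

```text
clock: 6.22
eef_pos: [0.5603, -0.02, 0.3624]
tcp_rot: [2.996, 1.568, -0.251]
wrist_force: [0.1, -0.5, 0.1]
grip_width: 0.0718
```

Request:
{"op": "drive_tool", "data": {"rows": [[1,[-0.08,0.25,0],[0,0,0]],[1,[-0.08,0.25,0],[0,0,0]],[1,[-0.1,0.25,0],[0,0,0]],[1,[0,0.1,0],[0,0,0]],[1,[0,0,0],[0,0,0]],[1,[0,0,0],[0,0,0]]]}}

```text
clock: 6.98
eef_pos: [0.5091, 0.1478, 0.3621]
tcp_rot: [2.084, 1.57, -1.162]
wrist_force: [-0.5, -1.1, -1.1]
grip_width: 0.0852
```

Run:
```python
from h import *
from scipy.spatial.transform import Rotation as Ro
o=robot.observe(); R=Ro.from_euler('xyz',o['tcp_rot']).as_matrix(); print(o['clock'],o['eef_pos'],o['grip_width'],R.round(3),o['joint_positions'].round(2))
S=robot.get_image('scene'); 
a=S['color'][60:360,240:640]; cv2.imwrite('pics/s1.png',cv2.resize(a,(800,600))[:,:,::-1])
W=robot.get_image('wrist'); save(W,'w1.png')
```

```text
6.975 [0.50909783 0.14782462 0.36213413] 0.08516161860133445 [[ 0.    -0.105 -0.994]
 [-0.001 -0.994  0.105]
 [-1.     0.001 -0.001]] [ 0.2   0.03  1.7  -0.    1.42  1.88]
```

View pics/s1.png

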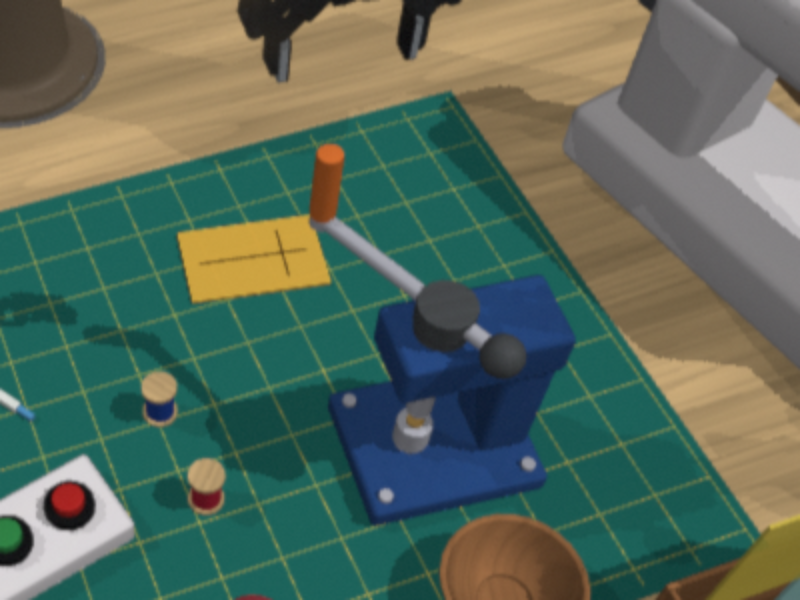

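View pics/w1.png

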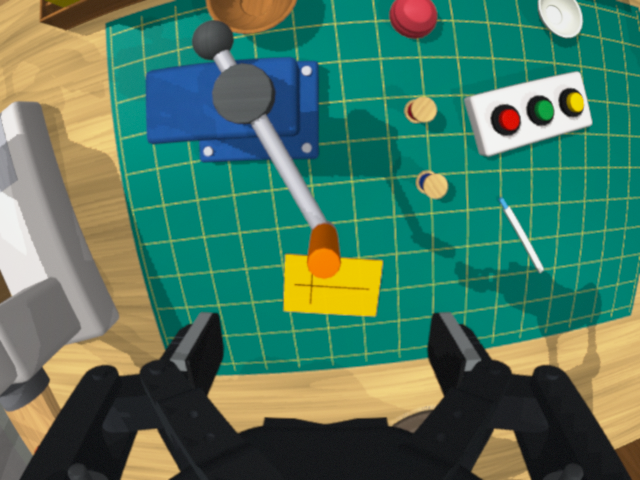

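The scene crop and the wrist view (handle top at (323,262)) show the handle centred between the open jaws. Descending.

Request:
{"op": "drive_tool", "data": {"rows": [[1,[-0.02,0,-0.2],[0,0,0]],[1,[0,0,-0.2],[0,0,0]],[1,[0,0,-0.1],[0,0,0]],[1,[0,0,-0.1],[0,0,0]],[1,[0,0,-0.01],[0,0,0]],[1,[0,0,0],[0,0,0]]]}}

```text
clock: 7.82
eef_pos: [0.505, 0.1484, 0.2408]
tcp_rot: [-3.023, 1.57, 0.014]
wrist_force: [-0.9, 0.1, -0.6]
grip_width: 0.0855
```

Request:
{"op": "drive_tool", "data": {"rows": [[0,[0,0,0],[0,0,0]],[0,[0,0,0],[0,0,0]],[0,[0,0,0],[0,0,0]],[0,[0,0,0],[0,0,0]],[0,[0,0,0],[0,0,0]],[0,[0,0,0],[0,0,0]]]}}

```text
clock: 8.57
eef_pos: [0.5045, 0.1491, 0.2408]
tcp_rot: [-2.569, 1.57, 0.469]
wrist_force: [-1.4, -0.2, 4.3]
grip_width: 0.0206
```

Run:
```python
from h import *
W=robot.get_image('wrist'); save(W,'w2.png')
P=np.array([.626,.198]);
h0=np.array(robot.observe()['eef_pos'][:2]); r=h0-P; print(h0,np.hypot(*r),np.degrees(np.arctan2(r[1],r[0])))
th=np.arctan2(r[1],r[0])
prev=h0
for q in np.arange(.1,1.01,.1):
    p=P+.13*np.array([np.cos(th-q),np.sin(th-q)]); print(round(q,2),p.round(4),((p-prev)/.2).round(3)); prev=p
```

```text
[0.50453315 0.14912727] 0.13093028014958574 -158.08239003818974
0.1 [0.5012 0.1618] [-0.017  0.063]
0.2 [0.4982 0.1744] [-0.015  0.063]
0.3 [0.4964 0.1873] [-0.009  0.064]
0.4 [0.496  0.2003] [-0.002  0.065]
0.5 [0.4969 0.2132] [0.004 0.065]
0.6 [0.4991 0.226 ] [0.011 0.064]
0.7 [0.5025 0.2386] [0.017 0.063]
0.8 [0.5072 0.2507] [0.023 0.061]
0.9 [0.513  0.2623] [0.029 0.058]
1.0 [0.52   0.2733] [0.035 0.055]
```

View pics/w2.png

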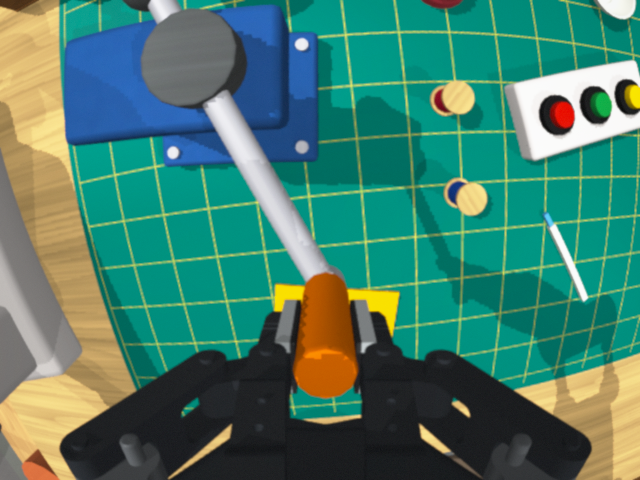

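The handle (around (325,340)) is firmly between both pads, with a grip width of 20.6 mm. Starting the swing along the arc.

Request:
{"op": "drive_tool", "data": {"rows": [[0,[-0.017,0.063,0],[0,0,0]],[0,[-0.015,0.063,0],[0,0,0]],[0,[-0.009,0.064,0],[0,0,0]],[0,[-0.002,0.065,0],[0,0,0]],[0,[0.004,0.065,0],[0,0,0]],[0,[0.011,0.064,0],[0,0,0]],[0,[0.017,0.063,0],[0,0,0]],[0,[0.023,0.061,0],[0,0,0]],[0,[0,0,0],[0,0,0]]]}}

```text
clock: 9.75
eef_pos: [0.5037, 0.2494, 0.2401]
tcp_rot: [0.586, 1.562, -2.66]
wrist_force: [-8.8, -4.9, 9.5]
grip_width: 0.0208
```

Request:
{"op": "drive_tool", "data": {"rows": [[0,[0.01,0.029,0],[0,0,0]],[0,[0.012,0.029,0],[0,0,0]],[0,[0.013,0.028,0],[0,0,0]],[0,[0.014,0.028,0],[0,0,0]],[0,[0,0,0],[0,0,0]],[0,[0,0,0],[0,0,0]],[0,[0,0,0],[0,0,0]],[0,[0,0,0],[0,0,0]]]}}

```text
clock: 10.75
eef_pos: [0.5147, 0.2719, 0.24]
tcp_rot: [0.726, 1.565, -2.521]
wrist_force: [-4.9, -4.7, 5.1]
grip_width: 0.0206
```

Run:
```python
from h import *
o=robot.observe(); h=o['eef_pos'][:2]; a=np.array([.50453,.14913]);print(h,o['wrist_force'],o['joint_vel'].round(4))
print('turn by chord',2*np.arcsin(np.hypot(*(h-a))/.26)); r=h-np.array([.626,.198]); print(np.radians(201.92)-np.arctan2(r[1],r[0]),np.hypot(*r))
W=robot.get_image('wrist'); save(W,'w3.png')
T=robot.get_image('top'); a=T['color'][130:330,130:430]; cv2.imwrite('pics/t3.png',cv2.resize(a,(800,533))[:,:,::-1])
```

```text
[0.51473955 0.27190089] [-4.94605623 -4.70919091  5.10646602] [-0.0003 -0.0022  0.0011  0.0015 -0.0011 -0.0009]
turn by chord 0.9872599855280598
0.9688797177068329 0.13356732232053228
```

View pics/w3.png

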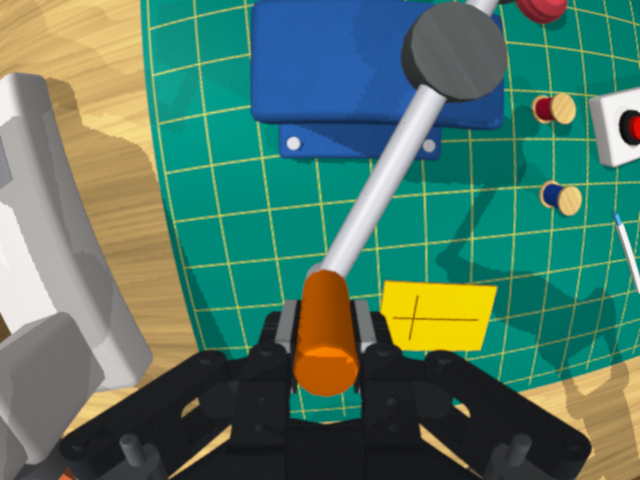

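View pics/t3.png

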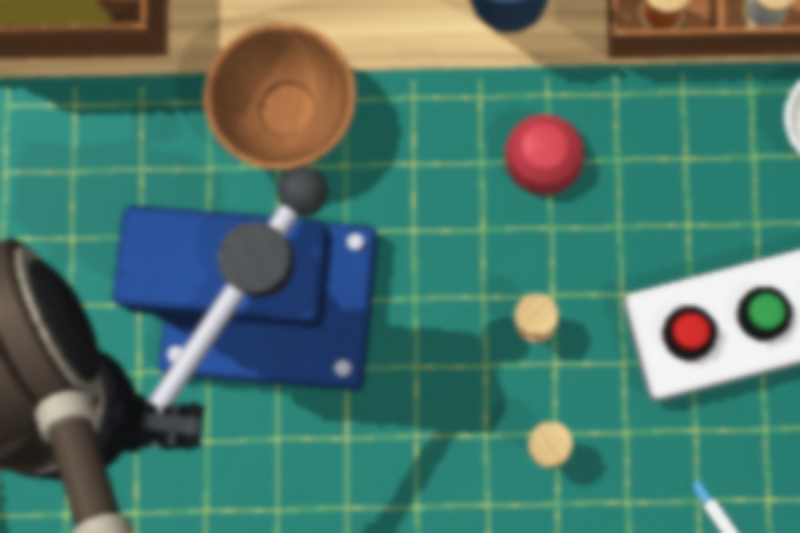

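Run:
```python
from h import *
print(robot.finish_job())
```

```text
the job is handed in; nothing more can be done
None
```

I pressed the green key and then the yellow key. I then gripped the lever handle, swung it clockwise to the fourth click, and handed the job in with the fingers still holding it. No verdict was reported.

- **Keys:** each one bottomed out with the tip at 45.9 mm, at 16 N on green and 18 N on yellow. I lifted clear between them and never went near the red key.
- **Lever:** my angle estimates at the end were:
  - 0.97 and 0.99 rad from the tool position
  - about 0.96 rad from the top view
  - about 1.04 rad from the wrist view, which perspective skews

  They differ by about 0.08 rad, but all lie inside 0.89 to 1.11.
- **Hold:** the grip width was 20.6 mm on the 22 mm handle. The wrist read about 8 N, of which roughly 7 N was the lever pushing back. All joint speeds were near zero.
- **Radius check:** the handle's radius from my pivot estimate came out at 133.6 mm, not 130 mm. I put that down to a few millimetres of error in where I placed the pivot.
- **Other things on the table:** in the last pictures nothing appeared to have moved, but I only checked this by eye. The keypad was partly out of frame, so I did not see the yellow key after its release.

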